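# Hang the splash guard back on its stand

## Robot

A 6-joint arm with a two-finger parallel gripper is mounted at the origin on a cart in front of the work surface, level with it; the furniture and walls round the work are solid. World frame = base frame: x ahead of the robot, y to its left, z up, the work surface at z = 0. Lengths are in m, angles in rad, forces in N, time in s.
With the tool pointing down it reaches from about 0.4 to 0.925 m from the base axis. Payload 12.5 kg.
Tool frame: the origin (TCP) lies midway between the tips of the shut fingers; the grasp point (between the pads) lies 19 mm behind it; y points along the fingers, z is the direction in which the jaws open and shut, and the axes are right-handed (so a half turn about y gives the same grasp; the last joint's range is limited). The gripper opens to 95 mm and grips with 3 to 60 N. Pads are 20 mm wide; open, the fingers measure 119 mm over their backs; the gripper's body (75 mm by 180 mm) begins 59 mm behind the grasp point.
Start: joints at [1.103, 0.491, 1.559, -0, 1.092, -0.106], TCP at [0.221, 0.585, 0.215] pointing down, gripper open.
Joint ranges: [-3.1, 3.1], [-0.84, 2.19], [0.05, 2.79], [-1.13, 4.28], [0.06, 2.93], [-2.69, 2.69]. Speed limits (rad/s): [2.22, 2.22, 2.79, 3.14, 3.14, 3.14].

## Interface

Orientations are given as a unit quaternion [x, y, z, w].
In Python, from plant import bot gives the robot as it stands.
- The arm moves only by the tool carry_out, never from a script. Its arguments are lists of equal length, an entry for each row: "hand": the closure, from -1 (fully open) to 1 (shut); "translation": the shift along the world's x, y, z in m, a list of three; "turn": the turn about the world's z in degrees. In form: {"hand": [hand, ...], "translation": [[tx, ty, tz], ...], "turn": [turn, ...]}. A call has 1 to 5 rows; each row shifts and turns the commanded pose from where the row before left it; what a row does not reach is not made up. A row lasts 1/12 s, in which the tool goes at most 41.7 mm and 7.16 degrees, less where a joint would pass 70% of its speed; a pose out of reach is approached as far as the arm can. A call is refused whole if a number of a shift passes 0.0417 or a number of a turn 7.16, either way. A call with a gripper value outside its range is refused whole. The fingers move at their own pace and stop on an object; the grip force is fixed at half the most. Time passes only in rows, so rows that do not move let the fingers close. It gives the time, the measured TCP pose, the force and the opening at its end, in the units of the state.
- bot.state(): the state, without advancing time (a new reading comes with each control period).
- bot.capture(name): name is "scene" or "top" or "wrist"; returns the picture (384x512x3 uint8, red, green, blue); there is no depth.
- bot.camera_model(name): a dict with "camera_matrix" (3x3 intrinsics, pixels), "world_from_camera" (4x4, takes a point from camera to world coordinates). Camera axes: x right, y up, looking along -z (the intrinsics and any distortion apply to the point x, -y, -z); pixel columns grow to the right and rows downward; lengths in m; the calibration is good to about 2 mm. A picture is of the moment at which its call begins: read the wrist's pose just before it. camera_model takes no time and is no camera call; for the wrist camera it gives the pose at the moment of the call.
- bot.finish_job(): hands the job in, once; it reports no verdict.
The state is a dict: "time_s": time; "joints": joint angles; "qvel": joint speeds; "joint_efforts": joint torques, N m; "position": TCP position; "tool_rot": TCP orientation; "ft_force": force on the tool from outside, world axes, zero at the start; "wrist_torque": the same for the moment, N m; "opening": finger opening in m.
Only numpy, scipy, OpenCV 4.12 (cv2) and the standard library are available. Lean on these libraries where they do the work, as an engineer would, in place of code of your own. Each camera call takes 0.05 s, during which the arm holds its last target.

## Task

Two small guard stands shield the polishing bottles; one has its guard panel hung, the other stands open and its panel lies on the bench. Pick up the loose panel by its grip rib, hook its lip over the top rail of the open stand from the robot's side, then swing it down so that it hangs flat against the stand with the rib facing out, like its neighbour.

Things in the scene. Friction and masses are not known exactly. Their poses are not given: they have to be found in the camera images.
- panel: loose aluminium guard panel lying face up, about 0.16 kg. Origin: centre of its underside as it lies; +z out of its face, +x to the hooked edge, y across. Plate 120 (x) x 84 (y) x 4 mm, top face at z = 28 mm, held up by a flange at the -x edge and the hook at the +x edge, both down to z = 0. Hung, +x points up and +z out towards the robot's side
- hook_throat (a point): point in the panel's hook where the rail sits, x = 52, z = 14 mm from its origin, same axes. The hook is an end wall (inner face x = 56 mm) with a lip 4 mm thick (z = 0 to 4 mm) running back from its foot under the plate to x = 41 mm: the throat between lip and plate underside (z = 24 mm) is 20 mm high, 15 mm deep, over the full width, open towards -x
- grip (a point): point in the panel's black grip rib, x = 0, z = 50 mm from its origin, same axes. The rib stands on the middle of the plate, 50 mm long (x), 14 mm wide (y), from z = 28 to its top at 60 mm; grasp it across y. Two small specimens and other clutter stand beside the panel, at least 25 mm off
- rail_mid (a point): middle of the open stand's top rail: fixed rod, 8 mm thick, 165 mm above the bench, along y; z up, x level to the stand's back. 114 mm free between posts that rise 10 mm above it. A cross bar (8 mm behind, 45-65 mm up) stops the hung panel's foot; a bottle 125 mm tall stands 27 mm behind. A hooked panel let go swings down by itself. The like stand beside it has a fixed panel on it
Things that resemble listed ones, but are neither listed nor needed, are in the scene too. Leave any red look-alike of the panel alone.

How it is judged:
On the way:
1. the lip is hooked over the rail of the open stand while the panel still slants out from it (x of hook_throat in the frame of rail_mid between -0.015 and 0.015 m and z of hook_throat in the frame of rail_mid between -0.015 and 0.015 m and angle between panel's own x axis and vertical above 0.5 rad), for 0.1 s.
At the end, for the whole second after the job is handed in: the loose panel hangs at rest by its hook on the rail of the open stand (hook throat within 15 mm front to back, 12 mm in height and 20 mm sideways of the rail's middle), hooked edge up and upright within 10 degrees, square to the stand within 12 degrees, rib out towards the robot's side (x of hook_throat in the frame of rail_mid between -0.015 and 0.015 m and z of hook_throat in the frame of rail_mid between -0.012 and 0.012 m and y of hook_throat in the frame of rail_mid between -0.02 and 0.02 m and x of grip in the frame of rail_mid below -0.025 m and angle between panel's own x axis and vertical below 0.18 rad and angle between the y axis of panel and the y axis of rail_mid, either way round below 0.21 rad and linear speed of panel below 0.02 m/s); the robot touches nothing.
It also fails if it takes over 48 s, if anything falls off the work surface, if the arm or the gripper's body presses on something with over 40 N, if the wrist force passes 120 N, or if a joint passes its speed limit or range.

## Working session

There is one attempt and no reset: what is moved stays moved. The work goes in short steps, Python scripts to look and compute and a tool call to move; the robot and the scene stay as the last step left them, time stands still between calls to the robot, and variables do not carry over. Pictures are saved under pics/ and viewed, and the job is handed in when it is done.

Besides the shell and the picture viewer there is one more tool, called after ">>>" as name(argument=value, ...) on one line, values as JSON. carry_out: Moves the arm, as the interface text tells. Its arguments: {"type":"object","properties":{"hand":{"type":"array","items":{"type":"number"}},"translation":{"type":"array","items":{"type":"array","items":{"type":"number"}}},"turn":{"type":"array","items":{"type":"number"}}},"required":["hand","translation","turn"]}

```bash
mkdir -p pics; ls; python3 - <<'E'
from plant import bot
import cv2
print(bot.state())
for n in ("scene","top","wrist"):
    m=bot.camera_model(n)
    im=bot.capture(n); cv2.imwrite(f"pics/{n}0.png",im[:,:,::-1])
    print(n,m)
E
```

```text
pics
{'time_s': 0.0, 'joints': array([ 1.10339511e+00,  4.91565340e-01,  1.55946599e+00,  9.49399065e-07,
        1.09171944e+00, -1.05642486e-01]), 'qvel': array([ 0.0001415 ,  0.00084685,  0.00109045, -0.00196592, -0.0005643 ,
        0.00024344]), 'joint_efforts': array([-2.63806258e-03, -6.12643218e+01, -2.58168876e+01,  6.91985339e-02,
        4.84709011e-02, -1.11673260e-04]), 'position': array([0.22108654, 0.58431503, 0.21405247]), 'tool_rot': array([ 0.69596349, -0.12732087,  0.12708886, -0.69517813]), 'ft_force': array([ 0.06755276, -0.27103619, -0.62519424]), 'wrist_torque': array([-0.02584538, -0.0068374 , -0.02666063]), 'opening': 0.09495638236838098}
scene {'camera_matrix': array([[496.20633664,   0.        , 252.15015716],
       [  0.        , 496.20633664, 191.7866718 ],
       [  0.        ,   0.        ,   1.        ]]), 'world_from_camera': array([[ 0.7117503 ,  0.36650954, -0.59923474, -0.02349984],
       [-0.70205514,  0.34321019, -0.6239594 , -0.56145805],
       [-0.0230236 ,  0.86479912,  0.50158986,  0.56349963],
       [ 0.        ,  0.        ,  0.        
[... 207 characters left out ...]
camera': array([[-0.02372206,  0.98942588, -0.14308631,  0.36429369],
       [-0.99971727, -0.02324526,  0.00500321, -0.00134621],
       [ 0.00162423,  0.14316454,  0.98969757,  1.13886089],
       [ 0.        ,  0.        ,  0.        ,  1.        ]])}
wrist {'camera_matrix': array([[313.09776905,   0.        , 251.40323854],
       [  0.        , 313.09776905, 191.46109002],
       [  0.        ,   0.        ,   1.        ]]), 'world_from_camera': array([[ 0.35495849, -0.8946608 , -0.27126837,  0.14385045],
       [ 0.93487933,  0.3389849 ,  0.10530845,  0.61386798],
       [-0.00225946, -0.29098332,  0.95672546,  0.38322733],
       [ 0.        ,  0.        ,  0.        ,  1.        ]])}
```

View pics/scene0.png

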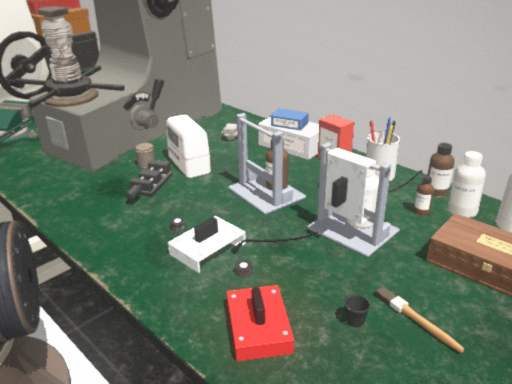

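View pics/top0.png

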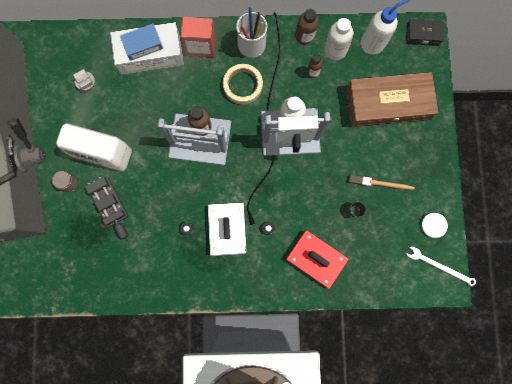

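View pics/wrist0.png

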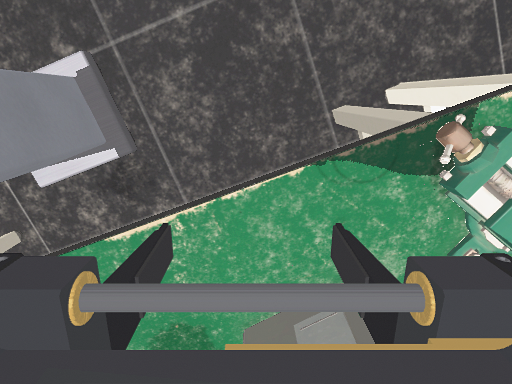

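Scene: white panel at (207,242), open stand at (266,165), neighbour with its panel at (350,190), red look-alike at (260,320). Top: panel (227,229), open stand rail about (193,127). I'll enlarge to confirm and see which edge is hooked.

```bash
python3 - <<'E'
import cv2,numpy as np
s=cv2.imread("pics/scene0.png");t=cv2.imread("pics/top0.png")
a=cv2.resize(s[205:275,155:260],None,fx=5,fy=5,interpolation=cv2.INTER_CUBIC)
cv2.imwrite("pics/crop_s.png",a)
cv2.imwrite("pics/crop_s2.png",cv2.resize(s[105:215,220:320],None,fx=5,fy=5,interpolation=cv2.INTER_CUBIC))
cv2.imwrite("pics/crop_t.png",cv2.resize(t[95:265,155:260],None,fx=3.5,fy=3.5,interpolation=cv2.INTER_CUBIC))
E
```

```text
(no output)
```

View pics/crop_s.png

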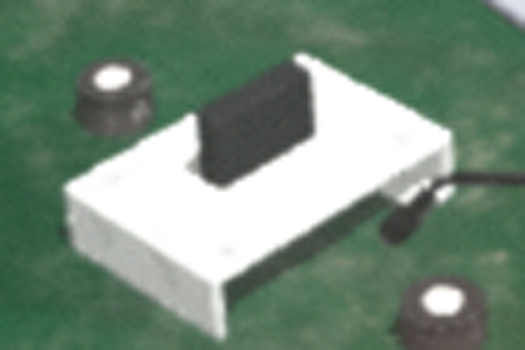

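View pics/crop_s2.png

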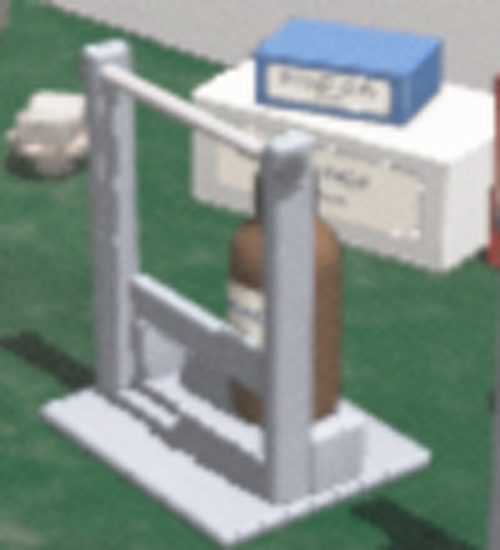

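View pics/crop_t.png

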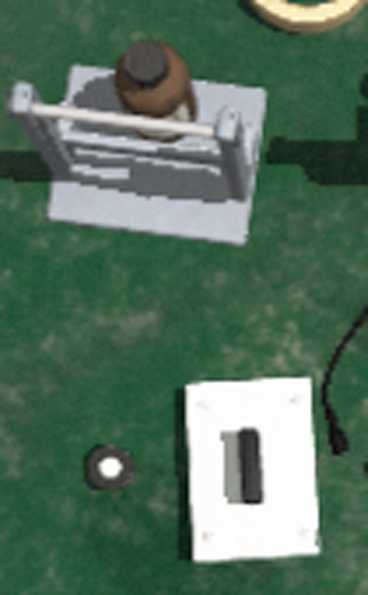

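The white panel is the loose one: bare aluminium, with the red one the look-alike. In the scene crop its far end, (435,185), shows the lip folded back underneath and the near end is a plain flange, so +x already points towards the stand. Now measuring.

```bash
cat > h.py <<'E'
import numpy as np,cv2
from plant import bot
M={}
def ray(n,uv):
    m=M.setdefault(n,bot.camera_model(n)) if n!="wrist" else bot.camera_model(n)
    K=m["camera_matrix"];T=m["world_from_camera"]
    d=np.array([(uv[0]-K[0,2])/K[0,0],-(uv[1]-K[1,2])/K[1,1],-1]); return T[:3,3],T[:3,:3]@d
def onz(n,uv,z):
    o,d=ray(n,uv); return o+d*(z-o[2])/d[2]
def two(a,ua,b,ub):
    o1,d1=ray(a,ua);o2,d2=ray(b,ub)
    s=np.linalg.lstsq(np.c_[d1,-d2],o2-o1,rcond=None)[0]
    p,q=o1+s[0]*d1,o2+s[1]*d2; return (p+q)/2,np.linalg.norm(p-q)
E
python3 - <<'E'
from h import *
np.set_printoptions(precision=4,suppress=True)
t=cv2.imread("pics/top0.png");s=cv2.imread("pics/scene0.png")
g=cv2.inRange(t,(185,185,185),(255,255,255))
n,l,st,c=cv2.connectedComponentsWithStats(g)
i=l[215,220];print(st[i])
cnt=max(cv2.findContours((l==i).astype(np.uint8),cv2.RETR_EXTERNAL,cv2.CHAIN_APPROX_NONE)[0],key=cv2.contourArea)
P=np.array([onz("top",p[0],.028)[:2] for p in cnt])
r=cv2.minAreaRect((P*1000).astype(np.float32));print("plate mm",r)
# rib in top and scene
def blob(im,x0,y0,x1,y1,th):
    sub=im[y0:y1,x0:x1]; m=(sub.max(2)<th).astype(np.uint8)
    n,l,st,c=cv2.connectedComponentsWithStats(m); k=1+np.argmax(st[1:,4])
    print(st[k]+np.array([x0,y0,0,0,0]),c[k]+[x0,y0]); q=np.argwhere(l==k)[:,::-1]+[x0,y0]; return q
q=blob(t,218,212,238,245,70); R=np.array([onz("top",p,.060)[:2] for p in q]);
print("rib",cv2.minAreaRect((R*1000).astype(np.float32)))
# rail from crop pixel: crop coords/3.5+(155,95)
for a,b in (((22,96),"L post"),((229,117),"R post")):
    uv=np.array(a)/3.5+[155,95]; print(b,onz("top",uv,.175))
for a in ((40,109),(212,131)):
    uv=np.array(a)/3.5+[155,95]; print("rail",onz("top",uv,.165))
for ca,ct in (((107,72),(36,108)),((262,153),(217,131))):
    print("two",two("scene",np.array(ca)/5+[220,105],"top",np.array(ct)/3.5+[155,95]))
E
```

```text
[ 208  203   38   52 1577]
plate mm ((443.4951171875, 50.93159866333008), (119.57504272460938, 84.99320983886719), 2.045433759689331)
[223 218   6  21  84] [225.6548 226.8452]
rib ((441.86749267578125, 50.680023193359375), (46.52130126953125, 11.36517333984375), 2.4717752933502197)
L post [0.6608 0.1788 0.175 ]
R post [0.6447 0.0535 0.175 ]
rail [0.6554 0.1696 0.165 ]
rail [0.6391 0.0646 0.165 ]
two (array([0.6559, 0.1726, 0.1641]), np.float64(0.001081303106566538))
two (array([0.6378, 0.0626, 0.165 ]), np.float64(0.003139790859000077))
```

```bash
python3 - <<'E'
from h import *
from scipy.spatial.transform import Rotation as Rn
np.set_printoptions(precision=4,suppress=True)
st=bot.state();m=Rn.from_quat(st["tool_rot"]).as_matrix();print(m,st["time_s"])
print("jaw angle",np.degrees(np.arctan2(m[1,2],m[0,2])))
for n,(a,b) in {"top":((166.5,126.3),(216,132.3)),"scene":((243,120.5),(271,135))}.items():
    im=cv2.cvtColor(cv2.imread(f"pics/{n}0.png"),cv2.COLOR_BGR2GRAY).astype(float)
    pts=[]
    for f in np.linspace(.08,.92,30):
        u=a[0]+f*(b[0]-a[0]);v=a[1]+f*(b[1]-a[1])
        vs=np.arange(v-4,v+4.01,.25)
        pr=cv2.remap(im.astype(np.float32),np.full((1,len(vs)),u,np.float32),vs[None].astype(np.float32),cv2.INTER_LINEAR)[0]
        w=np.clip(pr-(pr.max()-35),0,None);pts.append((u,(w*vs).sum()/w.sum()))
    p=np.array(pts);k=np.polyfit(p[:,0],p[:,1],1)
    res=p[:,1]-np.polyval(k,p[:,0]);k=np.polyfit(p[abs(res)<.7,0],p[abs(res)<.7,1],1);print(n,k,abs(res).max())
    for u in (a[0],b[0]): print(onz(n,(u,np.polyval(k,u)),.165))
t=np.array([155,95]);
c=[onz("top",np.array(x)/3.5+t,.006)[:2] for x in ((48,220),(246,243),(266,88),(72,66))]
print("base",c,np.mean(c,0)); 
for i,j in ((0,1),(3,2)): d=c[i]-c[j];print(np.degrees(np.arctan2(-d[0],d[1])))
E
```

```text
[[ 0.9353 -0.0004  0.3539]
 [-0.3539 -0.0008  0.9353]
 [-0.0001 -1.     -0.0009]] 0.15
jaw angle 69.27130432112892
top [  0.1278 104.4007] 0.8321939543573933
[0.6564 0.1695 0.165 ]
[0.64   0.0636 0.165 ]
scene [ 0.5158 -6.07  ] 0.5125973398030226
[0.6567 0.1691 0.165 ]
[0.6411 0.0716 0.165 ]
base [array([0.622 , 0.1918]), array([0.6022, 0.0525]), array([0.7146, 0.0364]), array([0.7341, 0.1747])] [0.6682 0.1138]
-8.089250276131812
-8.013767091953317
```

Rail middle ≈ (0.648, 0.116, 0.165), stand yaw ≈ −8.5°. The two views agree to about 1–2 mm. Panel centre (0.4425, 0.051), yaw +2°. Moving over it, −y first.

>>> carry_out(hand=[-1, -1, -1, -1, -1], translation=[[0, -0.04, 0], [0, -0.04, 0], [0, -0.04, 0], [0, -0.04, 0], [0.02, -0.04, 0]], turn=[0, 5.7, 5.7, 5.7, 5.7])

```text
time_s: 0.57
position: [0.2376, 0.385, 0.2145]
tool_rot: [0.707, 0.015, -0.016, -0.707]
ft_force: [0.7, 0.9, 0.2]
opening: 0.0949
```

>>> carry_out(hand=[-1, -1, -1, -1, -1], translation=[[0.02, -0.04, 0], [0.03, -0.04, 0], [0.03, -0.04, 0], [0.03, -0.04, 0], [0.03, -0.04, 0]], turn=[0, 0, 0, 0, 0])

```text
time_s: 0.98
position: [0.3591, 0.2149, 0.2148]
tool_rot: [-0.707, -0.013, 0.013, 0.707]
ft_force: [0.7, 0.8, 0.5]
opening: 0.0949
```

>>> carry_out(hand=[-1, -1, -1, -1, -1], translation=[[0.03, -0.04, -0.02], [0.03, -0.04, -0.02], [0.0, -0.04, -0.02], [0, 0, 0], [0, 0, 0]], turn=[0, 0, 0, 0, 0])

```text
time_s: 1.4
position: [0.4047, 0.116, 0.1644]
tool_rot: [0.707, 0.011, -0.012, -0.707]
ft_force: [-0.7, 0.3, -0.4]
opening: 0.0951
```

```bash
python3 - <<'E'
from h import *
from scipy.spatial.transform import Rotation as Rn
st=bot.state();m=Rn.from_quat(st["tool_rot"]).as_matrix();print(st["time_s"],st["position"],st["qvel"])
print("jaw angle",np.degrees(np.arctan2(m[1,2],m[0,2])), np.array([.4425,.051,.15])-st["position"])
E
```

```text
1.4 [0.40471604 0.11600164 0.16436133] [ 0.06389981 -0.02185884 -0.02801599  0.00461456  0.01415431  0.02440033]
jaw angle 91.83684297415523 [ 0.03778396 -0.06500164 -0.01436133]
```

>>> carry_out(hand=[-1, -1, -1, -1, -1], translation=[[0.013, -0.022, 0], [0.013, -0.022, 0], [0.012, -0.021, 0], [0, 0, 0], [0, 0, 0]], turn=[0, 0, 0, 0, 0])

```text
time_s: 1.82
position: [0.4433, 0.0531, 0.1655]
tool_rot: [-0.707, -0.013, 0.012, 0.707]
ft_force: [0.2, 1.1, -0.7]
opening: 0.0951
```

```bash
python3 - <<'E'
from h import *
st=bot.state();print(st["time_s"],st["position"])
im=bot.capture("wrist");cv2.imwrite("pics/w1.png",im[:,:,::-1])
m=bot.camera_model("wrist");K=m["camera_matrix"];T=np.linalg.inv(m["world_from_camera"])
for p in ([.4425,.051,.06],[.4425,.051,.028]):
    c=T@np.r_[p,1];print("expect",K[0,2]-K[0,0]*c[0]/c[2],K[1,2]+K[1,1]*c[1]/c[2])
E
```

```text
1.8167 [0.44328145 0.05307373 0.16551194]
expect 248.9223767867197 190.31081585334286
expect 249.198820067017 181.2335671995029
```

View pics/w1.png

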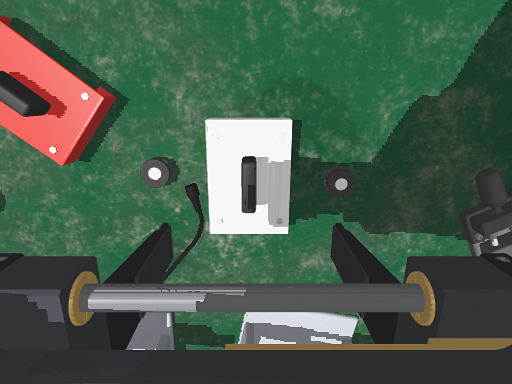

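Wrist view: the rib at (249,185) against the predicted (249,190), centred between the fingers and aligned. Specimens at (155,172) and (340,183) are clear of the finger path. Descending.

>>> carry_out(hand=[-1, -1, -1, -1, -1], translation=[[-0.002, -0.002, -0.03], [0, 0, -0.03], [0, 0, -0.03], [0, 0, -0.02], [0, 0, 0]], turn=[0, 0, 0, 0, 0])

```text
time_s: 2.28
position: [0.439, 0.0519, 0.0526]
tool_rot: [-0.707, -0.012, 0.015, 0.707]
ft_force: [-0.1, -0.0, 0.9]
opening: 0.0951
```

>>> carry_out(hand=[-1, -1, -1], translation=[[0, 0, -0.009], [0, 0, -0.009], [0, 0, 0]], turn=[0, 0, 0])

```text
time_s: 2.53
position: [0.4409, 0.051, 0.0368]
tool_rot: [-0.707, -0.013, 0.013, 0.707]
ft_force: [0.3, 0.4, 0.8]
opening: 0.0952
```

>>> carry_out(hand=[1, 1, 1, 1, 1], translation=[[0, 0, -0.002], [0, 0, 0], [0, 0, 0], [0, 0, 0], [0, 0, 0]], turn=[0, 0, 0, 0, 0])

```text
time_s: 2.95
position: [0.4411, 0.0505, 0.0354]
tool_rot: [-0.707, -0.013, 0.012, 0.707]
ft_force: [-0.6, 0.4, -0.2]
opening: 0.067
```

>>> carry_out(hand=[1, 1, 1, 1, 1], translation=[[0, 0, 0], [0, 0, 0], [0, 0, 0], [0, 0, 0], [0, 0, 0]], turn=[0, 0, 0, 0, 0])

```text
time_s: 3.37
position: [0.4409, 0.0505, 0.0351]
tool_rot: [-0.707, -0.013, 0.013, 0.707]
ft_force: [-1.0, 0.8, -0.6]
opening: 0.0337
```

>>> carry_out(hand=[1, 1, 1, 1, 1], translation=[[0, 0, 0], [0, 0, 0], [0, 0, 0], [0, 0, 0], [0, 0, 0]], turn=[0, 0, 0, 0, 0])

```text
time_s: 3.78
position: [0.4409, 0.0505, 0.0351]
tool_rot: [-0.707, -0.013, 0.013, 0.707]
ft_force: [0.4, 0.5, -0.1]
opening: 0.0136
```

>>> carry_out(hand=[1, 1, 1, 1, 1], translation=[[0, 0, 0], [0, 0, 0.01], [0, 0, 0.02], [0, 0, 0.02], [0, 0, 0]], turn=[0, 0, 0, 0, 0])

```text
time_s: 4.2
position: [0.4419, 0.0506, 0.0874]
tool_rot: [0.707, 0.014, -0.011, -0.707]
ft_force: [0.4, -0.8, -2.0]
opening: 0.0138
```

Grip holds at 13.7 mm (rib is 14). Raising to a spot in front of the rail, turning −10.5°.

>>> carry_out(hand=[1, 1, 1, 1, 1], translation=[[0, 0, 0.03], [0, 0, 0.03], [0, 0, 0.03], [0.01, 0.01, 0.03], [0.015, 0.01, 0.02]], turn=[0, 0, 0, -2, -2])

```text
time_s: 4.62
position: [0.4656, 0.0706, 0.2271]
tool_rot: [-0.707, 0.012, -0.013, 0.707]
ft_force: [0.7, -0.7, -2.0]
opening: 0.0139
```

>>> carry_out(hand=[1, 1, 1, 1, 1], translation=[[0.02, 0.02, 0], [0.02, 0.015, 0], [0.02, 0.015, 0], [0.01, 0, 0], [0, 0, 0]], turn=[-2, -2, -2, -0.5, 0])

```text
time_s: 5.03
position: [0.5371, 0.1209, 0.2236]
tool_rot: [0.705, -0.052, 0.051, -0.705]
ft_force: [-1.1, -0.7, -2.0]
opening: 0.0142
```

>>> carry_out(hand=[1, 1, 1], translation=[[0, 0, 0], [0, 0, 0], [0, 0, 0]], turn=[0, 0, 0])

```text
time_s: 5.28
position: [0.5351, 0.12, 0.2249]
tool_rot: [0.705, -0.052, 0.052, -0.705]
ft_force: [0.8, -0.4, -1.7]
opening: 0.0139
```

```bash
python3 - <<'E'
from h import *
from scipy.spatial.transform import Rotation as Rn
st=bot.state();m=Rn.from_quat(st["tool_rot"]).as_matrix();print(st["time_s"],st["position"])
print("jaw angle",np.degrees(np.arctan2(m[1,2],m[0,2])))
for n in ("scene","top","wrist"):
    im=bot.capture(n)[:,:,::-1]; cv2.imwrite(f"pics/{n}2.png",im)
    if n!="wrist":
        c=im[60:260,180:330] if n=="scene" else im[80:260,140:290]
        cv2.imwrite(f"pics/{n}2c.png",cv2.resize(c,None,fx=3,fy=3,interpolation=cv2.INTER_CUBIC))
E
```

```text
5.2833 [0.53513049 0.11997404 0.22491139]
jaw angle 81.56051832087097
```

View pics/scene2c.png

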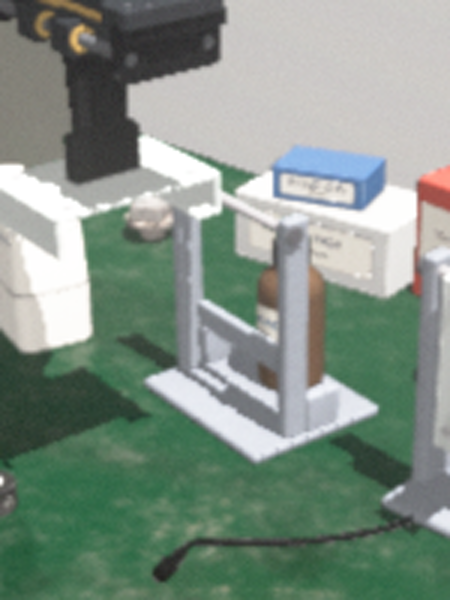

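View pics/wrist2.png

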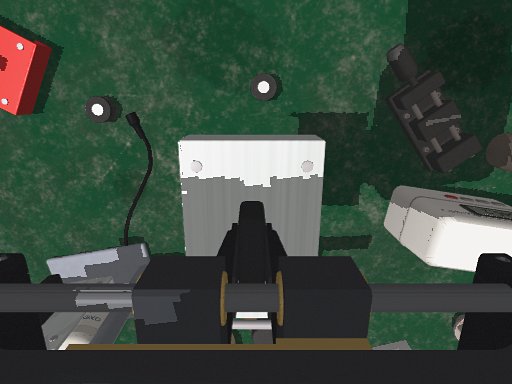

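View pics/top2c.png

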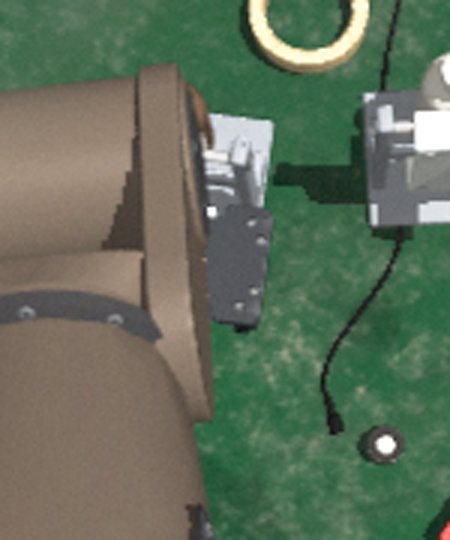

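The panel is held level in front of and above the rail. Checking its pose in the hand by projecting expected corners onto the scene view.

```bash
cat >> h.py <<'E'
def proj(n,p):
    m=bot.camera_model(n);K=m["camera_matrix"];c=np.linalg.inv(m["world_from_camera"])@np.r_[p,1]
    return np.array([K[0,2]-K[0,0]*c[0]/c[2],K[1,2]+K[1,1]*c[1]/c[2]])
def Pp(pt,tcp,yaw,dx=0):
    a=np.radians(yaw);R=np.array([[np.cos(a),-np.sin(a),0],[np.sin(a),np.cos(a),0],[0,0,1]])
    return np.array([tcp[0],tcp[1],tcp[2]-.0351])+R@(np.array(pt)/1000+[dx,0,0])
E
python3 - <<'E'
from h import *
im=cv2.imread("pics/scene2.png");x0,y0,f=180,90,10
c=cv2.resize(im[y0:y0+50,x0:x0+80],None,fx=f,fy=f,interpolation=cv2.INTER_CUBIC)
st=bot.state()
for p in ([60,-42,28],[60,-42,0],[41,-42,0],[41,-42,4],[-60,-42,28],[-60,-42,0],[60,42,28]):
    u=proj("scene",Pp(p,st["position"],-8.44));print(p,u)
    cv2.circle(c,tuple(((u-[x0,y0])*f+f/2).astype(int)),4,(0,0,255),-1)
cv2.imwrite("pics/s2z.png",c)
E
```

```text
[60, -42, 28] [252.41308798 116.12181056]
[60, -42, 0] [252.74661914 129.91697368]
[41, -42, 0] [244.64483429 132.42519674]
[41, -42, 4] [244.57995744 130.4651276 ]
[-60, -42, 28] [197.43452155 132.18603371]
[-60, -42, 0] [198.66030308 146.66149944]
[60, 42, 28] [227.63769858 104.12940331]
```

View pics/s2z.png

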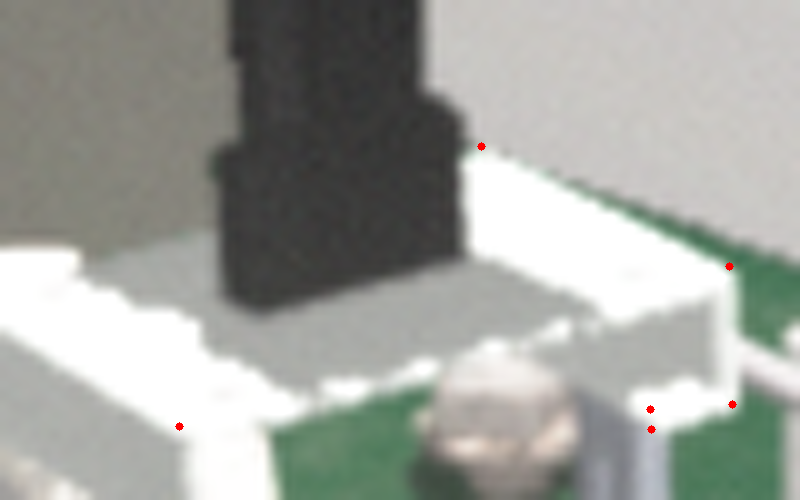

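Prediction and picture agree to ~1 px: the hook, with its lip, is at far end (250,130) and level. Moving over the rail.

>>> carry_out(hand=[1, 1, 1, 1, 1], translation=[[0.02, 0, 0], [0.025, 0, 0], [0.025, 0, 0], [0.02, 0, 0], [0, 0, 0]], turn=[0, 0, 0, 0, 0])

```text
time_s: 5.85
position: [0.6285, 0.1201, 0.2246]
tool_rot: [-0.705, 0.052, -0.053, 0.705]
ft_force: [-0.1, 0.6, -2.0]
opening: 0.0137
```

>>> carry_out(hand=[1, 1], translation=[[0, 0, 0], [0, 0, 0]], turn=[0, 0])

```text
time_s: 6.02
position: [0.625, 0.1204, 0.2249]
tool_rot: [0.705, -0.052, 0.052, -0.705]
ft_force: [0.1, -0.1, -1.9]
opening: 0.0136
```

```bash
python3 - <<'E'
from h import *
st=bot.state();print(st["time_s"],st["position"],st["ft_force"])
im=bot.capture("scene")[:,:,::-1];cv2.imwrite("pics/scene3.png",im)
x0,y0,f=200,70,7
c=cv2.resize(im[y0:y0+80,x0:x0+110],None,fx=f,fy=f,interpolation=cv2.INTER_CUBIC)
for p in ([60,-42,28],[60,-42,0],[41,-42,0],[-60,-42,28],[60,42,28]):
    u=proj("scene",Pp(p,st["position"],-8.44));cv2.circle(c,tuple(((u-[x0,y0])*f+f/2).astype(int)),3,(0,0,255),-1)
cv2.imwrite("pics/s3z.png",c)
E
```

```text
6.0167 [0.6250031  0.12040735 0.22488134] [ 0.13212715 -0.0798587  -1.90814395]
```

View pics/s3z.png

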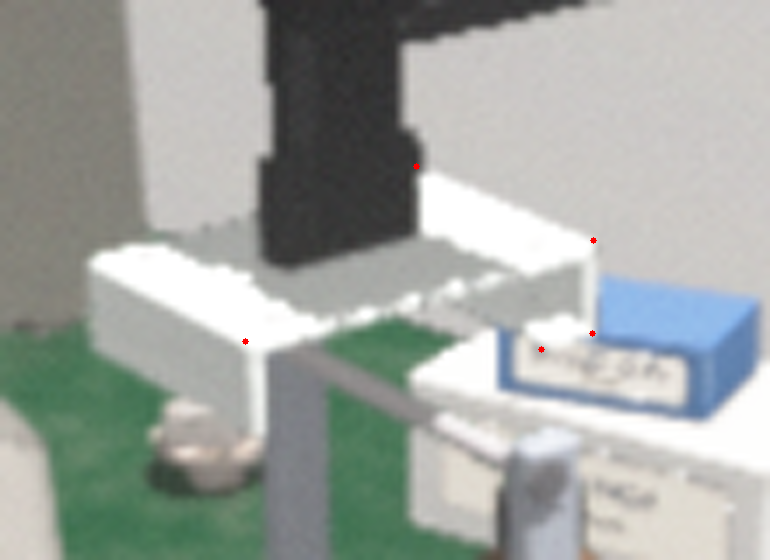

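The lip is beyond the rail and the panel sits between the posts. Lowering 38 mm.

>>> carry_out(hand=[1, 1, 1, 1, 1], translation=[[0, -0.001, -0.01], [0, 0, -0.01], [0, 0, -0.01], [0, 0, -0.008], [0, 0, 0]], turn=[0, 0, 0, 0, 0])

```text
time_s: 6.48
position: [0.6249, 0.1195, 0.1846]
tool_rot: [0.705, -0.053, 0.051, -0.705]
ft_force: [-0.8, 0.2, -2.4]
opening: 0.0139
```

>>> carry_out(hand=[1, 1], translation=[[0, 0, 0], [0, 0, 0]], turn=[0, 0])

```text
time_s: 6.65
position: [0.6261, 0.1195, 0.1872]
tool_rot: [-0.705, 0.052, -0.052, 0.705]
ft_force: [0.8, -0.2, -1.8]
opening: 0.0142
```

```bash
python3 - <<'E'
from h import *
st=bot.state();print(st["time_s"],st["position"],st["ft_force"])
im=bot.capture("scene")[:,:,::-1]
x0,y0,f=200,80,7
c=cv2.resize(im[y0:y0+80,x0:x0+110],None,fx=f,fy=f,interpolation=cv2.INTER_CUBIC)
cv2.imwrite("pics/s4z.png",c)
E
```

```text
6.65 [0.62607474 0.11954727 0.18720057] [ 0.77537329 -0.16859507 -1.82153168]
```

View pics/s4z.png

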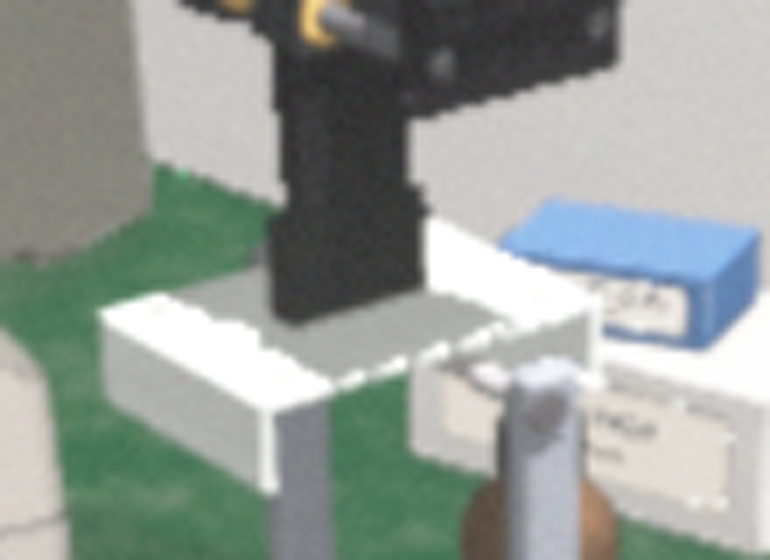

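The rail is inside the panel's underside, with no contact force. Pulling back towards the robot.

>>> carry_out(hand=[1, 1, 1, 1, 1], translation=[[-0.006, 0.001, 0], [-0.006, 0.001, 0], [-0.006, 0.001, 0], [-0.005, 0.001, 0], [0, 0, 0]], turn=[0, 0, 0, 0, 0])

```text
time_s: 7.12
position: [0.6018, 0.1238, 0.1874]
tool_rot: [-0.705, 0.052, -0.052, 0.705]
ft_force: [-0.0, 0.2, -1.0]
opening: 0.0142
```

>>> carry_out(hand=[1, 1, 1], translation=[[-0.002, 0, 0], [0, 0, 0], [0, 0, 0]], turn=[0, 0, 0])

```text
time_s: 7.37
position: [0.601, 0.1235, 0.1871]
tool_rot: [-0.705, 0.052, -0.052, 0.705]
ft_force: [-0.3, -0.8, -2.0]
opening: 0.0136
```

>>> carry_out(hand=[1, 1, 1], translation=[[-0.002, 0, 0], [0, 0, 0], [0, 0, 0]], turn=[0, 0, 0])

```text
time_s: 7.62
position: [0.5989, 0.1235, 0.187]
tool_rot: [-0.705, 0.052, -0.052, 0.705]
ft_force: [-0.2, 0.6, -1.6]
opening: 0.0137
```

```bash
python3 - <<'E'
from h import *
st=bot.state();print(st["time_s"],st["position"],st["ft_force"],st["wrist_torque"])
im=bot.capture("scene")[:,:,::-1]
x0,y0,f=200,80,7
c=cv2.resize(im[y0:y0+80,x0:x0+110],None,fx=f,fy=f,interpolation=cv2.INTER_CUBIC)
for p in ([52,-42,14],):
    u=proj("scene",Pp(p,st["position"],-8.44));cv2.circle(c,tuple(((u-[x0,y0])*f+f/2).astype(int)),3,(0,0,255),-1)
cv2.imwrite("pics/s5z.png",c)
cv2.imwrite("pics/w5.png",bot.capture("wrist")[:,:,::-1])
E
```

```text
7.6167 [0.59889063 0.1235014  0.18702232] [-0.15008642  0.57302678 -1.62233736] [-0.00498011  0.03385937 -0.02651749]
```

View pics/s5z.png

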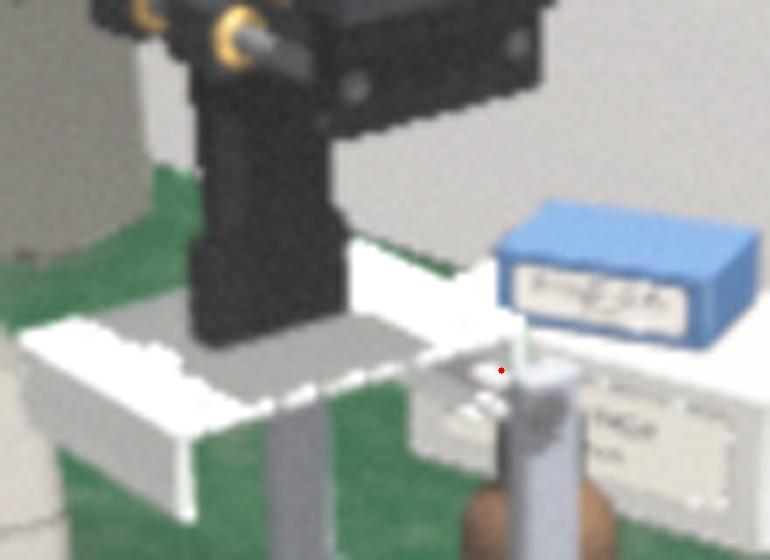

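The rail is visible in the throat at crop (485,372), with the lip under it, so it is hooked with the panel slanting. Rather than drop it, I'll guide the swing: grip follows an arc about the rail and the rib pivots between the pads.

>>> carry_out(hand=[1, 1, 1, 1, 1], translation=[[-0.002, 0, -0.003], [0, 0, -0.003], [-0.0025, 0, -0.005], [-0.0025, 0.001, -0.005], [-0.0025, 0, -0.005]], turn=[0, 0, 0, 0, 0])

```text
time_s: 8.13
position: [0.5901, 0.1245, 0.1666]
tool_rot: [-0.705, 0.051, -0.053, 0.705]
ft_force: [1.7, 0.4, 4.8]
opening: 0.0137
```

```bash
python3 - <<'E'
from h import *
st=bot.state();print(st["time_s"],st["position"],st["ft_force"],st["wrist_torque"])
im=bot.capture("scene")[:,:,::-1]
x0,y0,f=200,80,7
c=cv2.resize(im[y0:y0+80,x0:x0+110],None,fx=f,fy=f,interpolation=cv2.INTER_CUBIC)
cv2.imwrite("pics/s6z.png",c)
E
```

```text
8.1333 [0.59011031 0.12453511 0.16658024] [1.66479093 0.36625023 4.84665023] [-0.05307277 -0.63963434 -0.00585811]
```

View pics/s6z.png

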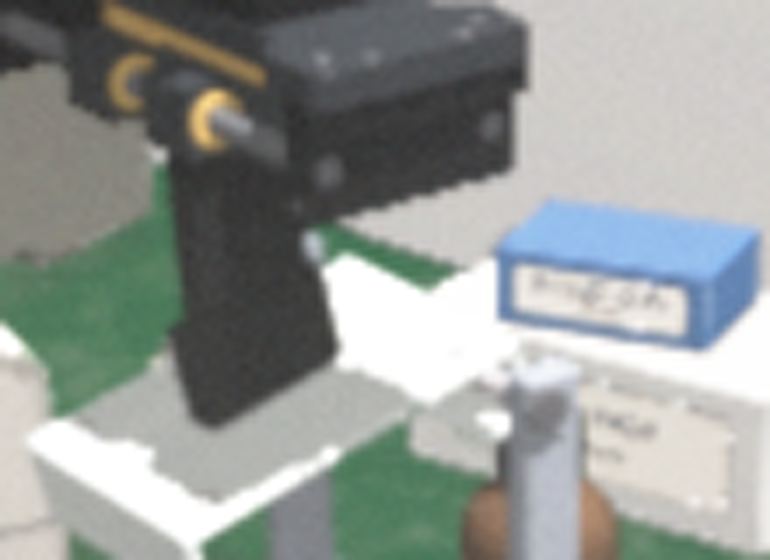

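The panel has tilted about 12° about the rail with only ~7 N. Continuing the arc.

>>> carry_out(hand=[1, 1, 1, 1, 1], translation=[[-0.001, 0, -0.005], [-0.001, 0, -0.006], [-0.001, 0, -0.005], [0, 0, -0.005], [0, 0, 0]], turn=[0, 0, 0, 0, 0])

```text
time_s: 8.6
position: [0.5862, 0.1246, 0.1447]
tool_rot: [-0.705, 0.052, -0.052, 0.705]
ft_force: [-0.9, 1.3, 0.6]
opening: 0.014
```

>>> carry_out(hand=[1, 1, 1, 1], translation=[[0.001, 0, -0.006], [0.001, 0, -0.006], [0, 0, 0], [0, 0, 0]], turn=[0, 0, 0, 0])

```text
time_s: 8.93
position: [0.5881, 0.1245, 0.1328]
tool_rot: [0.705, -0.052, 0.052, -0.705]
ft_force: [0.3, 0.5, -1.4]
opening: 0.0135
```

```bash
python3 - <<'E'
from h import *
st=bot.state();print(st["time_s"],st["position"],st["ft_force"],st["wrist_torque"])
im=bot.capture("scene")[:,:,::-1]
x0,y0,f=200,80,7
c=cv2.resize(im[y0:y0+80,x0:x0+110],None,fx=f,fy=f,interpolation=cv2.INTER_CUBIC)
cv2.imwrite("pics/s7z.png",c)
E
```

```text
8.9333 [0.58811198 0.12446273 0.13276709] [ 0.29238013  0.51626551 -1.40660064] [0.0355098  0.04004779 0.03802405]
```

View pics/s7z.png

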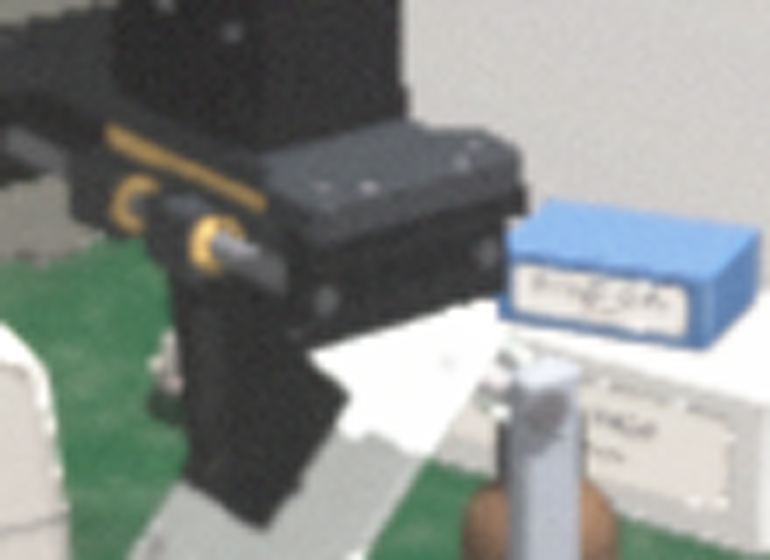

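About 45°, hook still on the rail, near-zero force. Another 15°.

>>> carry_out(hand=[1, 1, 1, 1, 1], translation=[[0.001, 0, -0.005], [0.002, 0, -0.005], [0.002, -0.001, -0.005], [0, 0, 0], [0, 0, 0]], turn=[0, 0, 0, 0, 0])

```text
time_s: 9.4
position: [0.5931, 0.1235, 0.1177]
tool_rot: [0.705, -0.052, 0.052, -0.705]
ft_force: [-2.1, -0.3, -2.6]
opening: 0.0138
```

```bash
python3 - <<'E'
from h import *
st=bot.state();print(st["time_s"],st["position"],st["ft_force"],st["wrist_torque"])
im=bot.capture("scene")[:,:,::-1]
x0,y0,f=200,80,6
c=cv2.resize(im[y0:y0+100,x0:x0+120],None,fx=f,fy=f,interpolation=cv2.INTER_CUBIC)
cv2.imwrite("pics/s8z.png",c)
E
```

```text
9.4 [0.5931486  0.12349997 0.11772253] [-2.09221845 -0.29884847 -2.61314917] [ 0.05853065  0.14995408 -0.04466125]
```

View pics/s8z.png

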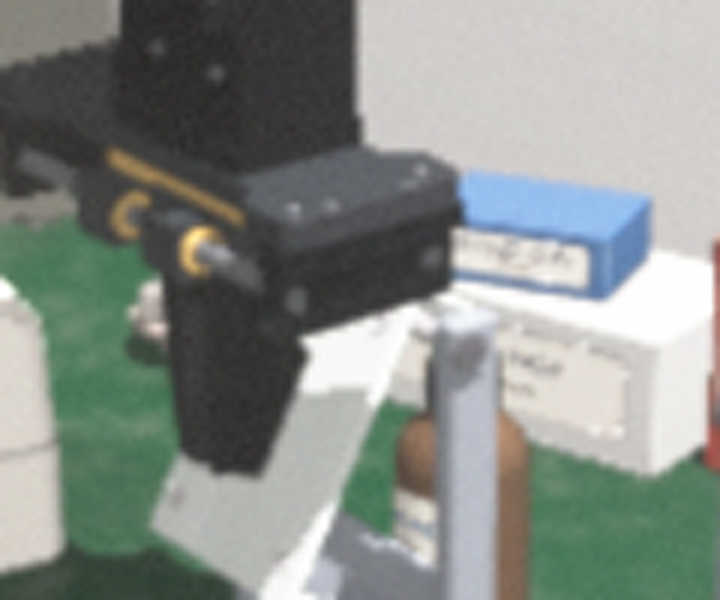

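About 60°, hook still over the rail. Releasing.

>>> carry_out(hand=[-1, -1, -1, -1, -1], translation=[[0, 0, 0], [0, 0, 0], [0, 0, 0], [0, 0, 0], [0, 0, 0]], turn=[0, 0, 0, 0, 0])

```text
time_s: 9.87
position: [0.5935, 0.1235, 0.1182]
tool_rot: [-0.705, 0.052, -0.052, 0.705]
ft_force: [0.0, -0.1, 0.7]
opening: 0.042
```

>>> carry_out(hand=[-1, -1, -1, -1, -1], translation=[[0, 0, 0], [0, 0, 0], [0, 0, 0], [0, 0, 0], [0, 0, 0]], turn=[0, 0, 0, 0, 0])

```text
time_s: 10.28
position: [0.5934, 0.1235, 0.1181]
tool_rot: [-0.705, 0.052, -0.052, 0.705]
ft_force: [-0.1, 0.2, -0.3]
opening: 0.0749
```

```bash
python3 - <<'E'
from h import *
st=bot.state();print(st["time_s"],st["position"],st["ft_force"],st["wrist_torque"])
im=bot.capture("scene")[:,:,::-1]
x0,y0,f=200,80,6
c=cv2.resize(im[y0:y0+100,x0:x0+120],None,fx=f,fy=f,interpolation=cv2.INTER_CUBIC)
cv2.imwrite("pics/s9z.png",c)
E
```

```text
10.2833 [0.59342056 0.12351818 0.11810923] [-0.09107931  0.24648288 -0.27173864] [ 0.01412853 -0.00756344  0.02860481]
```

View pics/s9z.png

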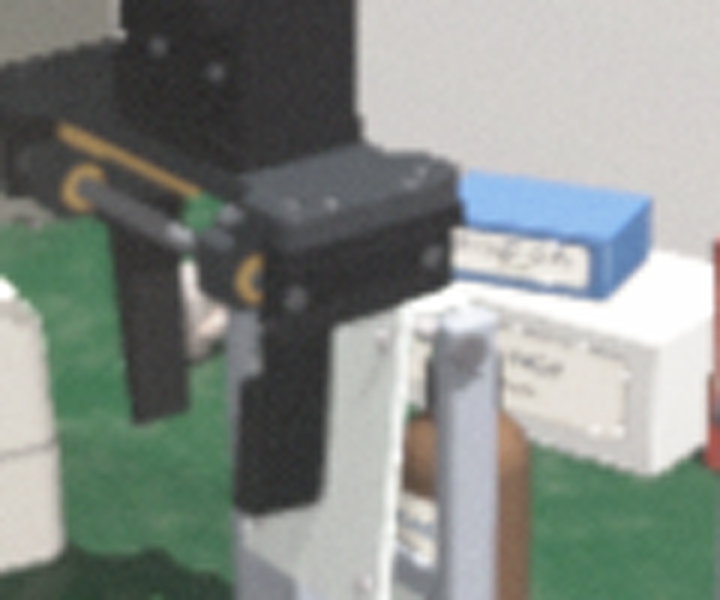

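It has swung flat. Backing off straight towards the robot, then up and aside.

>>> carry_out(hand=[-1, -1, -1, -1, -1], translation=[[-0.01, 0.001, 0], [-0.02, 0.003, 0], [-0.03, 0.004, 0], [-0.03, 0, 0.02], [-0.02, 0, 0.04]], turn=[0, 0, 0, 0, 0])

```text
time_s: 10.75
position: [0.4798, 0.1313, 0.1727]
tool_rot: [0.706, -0.055, 0.049, -0.705]
ft_force: [1.3, 0.3, 0.6]
opening: 0.0949
```

>>> carry_out(hand=[-1, -1, -1, -1, -1], translation=[[0, 0.02, 0.04], [0, 0.04, 0.03], [0, 0.04, 0], [-0.02, 0.04, 0], [-0.03, 0.04, 0]], turn=[0, 0, 0, 0, 0])

```text
time_s: 11.17
position: [0.4407, 0.2958, 0.2379]
tool_rot: [-0.705, 0.052, -0.053, 0.706]
ft_force: [0.2, 0.7, -0.2]
opening: 0.0954
```

>>> carry_out(hand=[-1, -1, -1, -1, -1], translation=[[-0.03, 0.04, 0], [-0.03, 0.04, 0], [-0.02, 0.04, 0], [0, 0, 0], [0, 0, 0]], turn=[0, 0, 0, 0, 0])

```text
time_s: 11.58
position: [0.3707, 0.3992, 0.2374]
tool_rot: [0.705, -0.051, 0.051, -0.705]
ft_force: [0.4, -0.8, 0.1]
opening: 0.0951
```

```bash
python3 - <<'E'
from h import *
st=bot.state();print(st["time_s"],st["position"],st["ft_force"])
a=bot.capture("scene")[:,:,::-1];b=bot.capture("top")[:,:,::-1]
cv2.imwrite("pics/sA.png",a);cv2.imwrite("pics/tA.png",b)
cv2.imwrite("pics/sAz.png",cv2.resize(a[95:225,215:335],None,fx=4.5,fy=4.5,interpolation=cv2.INTER_CUBIC))
cv2.imwrite("pics/tAz.png",cv2.resize(b[85:185,145:345],None,fx=4,fy=4,interpolation=cv2.INTER_CUBIC))
E
```

```text
11.5833 [0.37067448 0.39917285 0.23740774] [ 0.35718699 -0.83530441  0.09727703]
```

View pics/sAz.png

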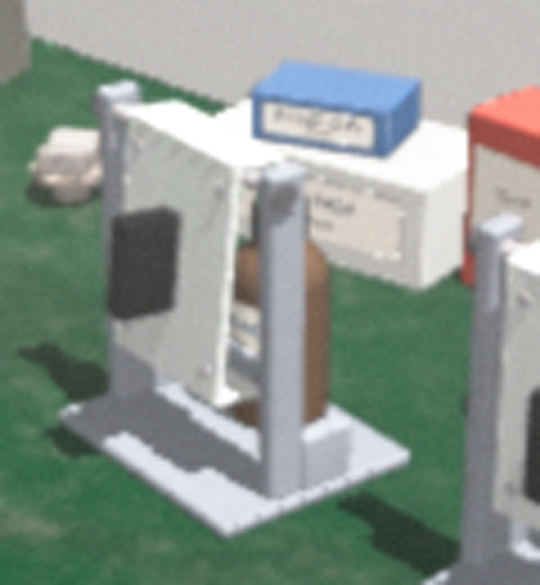

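View pics/tAz.png

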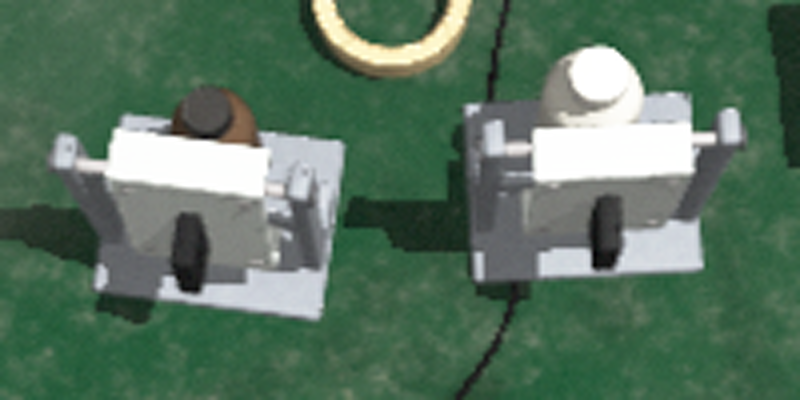

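It hangs like the neighbour: centred between the posts, edge parallel to the rail, rib out. A numeric check by triangulation:

```bash
python3 - <<'E'
from h import *
np.set_printoptions(precision=4,suppress=True)
S=lambda x,y:np.array([x,y])/4.5+[215,95]
T=lambda x,y:np.array([x,y])/4+[145,85]
a,e1=two("scene",S(237,168),"top",T(268,193)); b,e2=two("scene",S(220,402),"top",T(274,268)); c,e3=two("scene",S(120,106),"top",T(107,172))
print("top right",a,e1,"foot right",b,e2,"top left",c,e3)
d=a-b;print("len",np.linalg.norm(d),"tilt deg",np.degrees(np.arccos(d[2]/np.linalg.norm(d))))
w=c-a;print("width",np.linalg.norm(w),"yaw",np.degrees(np.arctan2(-w[0],w[1])))
mid=(a+c)/2;x=np.array([.989,-.148]);y=np.array([.148,.989]);r=mid[:2]-[.648,.116];print("front edge mid rel rail x,y",r@x,r@y,"z",mid[2]-.165)
i1=cv2.imread("pics/sA.png");i2=bot.capture("scene")[:,:,::-1]
print("diff",cv2.absdiff(i1,np.ascontiguousarray(i2))[100:225,220:310].mean(), bot.state()["time_s"])
E
```

```text
top right [0.6349 0.0728 0.1699] 0.0030082836106330112 foot right [0.6234 0.0771 0.0538] 0.0015658281522860878 top left [0.6466 0.1586 0.1729] 0.005229088895948757
len 0.11670713142898732 tilt deg 6.01852538089505
width 0.08656792712580488 yaw -7.787931738577357
front edge mid rel rail x,y -0.00711020170388247 -0.0013662310924751509 z 0.0063821881393268665
diff 1.6937481481481482 11.7333
```

Width 86.6 mm (84), length 117 mm (120), yaw −7.8° (stand −8.5°), tilt about 6°, and off-centre about 1 mm. The tilt fits the geometry: plate on the rail, foot on the cross bar gives ~6.2°, inside the 10° limit. Checking it is still, then handing in.

```bash
python3 - <<'E'
from h import *
i1=bot.capture("scene").copy();i2=bot.capture("scene")
d=cv2.absdiff(i1,i2);print(d[100:225,220:310].mean(),"static ref",d[100:225,400:490].mean())
print(bot.state()["qvel"].round(3)); print(bot.finish_job())
E
```

```text
1.6792592592592592 static ref 1.5810666666666666
[-0.002  0.002 -0.005  0.     0.001  0.002]
the job is handed in; nothing more can be done
None
```

I hung the loose white panel on the open stand and handed the job in at about 11.8 s of the 48 s allowed. `finish_job` gives no verdict, so these results rest on my own checks.

**What I did:** I gripped the panel by its rib and carried its lip over the rail. I then lowered it and pulled it back so the rail sat in the throat while the panel was still level. From there I guided it down an arc about the rail to about 60°. I let go there, and it swung flat by itself. The arm then backed well clear.

**Last checks:**

| Check | Measured | Limit or reference |
|---|---|---|
| Panel yaw | −7.8° | stand at about −8.5°, limit 12° |
| Sideways offset | about 1 mm | 20 mm |
| Throat height | within about 2 mm of the rail | 12 mm |
| Throat front to back | about +7 mm | 15 mm |
| Tilt from vertical | about 6° | 10° |

- **Rib and motion:** the rib faces out. Between two pictures the panel changed no more than the image noise (1.68 against 1.58 in a still area).
- **Forces:** wrist readings at the ends of the moves stayed under about 5 N.

**What was less exact:**
- **Tilt:** the panel is not perfectly upright. The plate rests on the rail and its foot on the cross bar, which by the given sizes comes to about 6°, as measured.
- **Ray mismatch:** the two camera rays missed each other by up to 5 mm on the top-left corner and 1.5–3 mm on the other two points.

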